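# Pin the indexing spindle and lock its knurled ring

## Task

The indexing fixture has been turned to its division: keep its spindle there by taking the index pin from the tool block and pushing it gently down through the drill bush until it is fully home in the notch of the index plate. Then screw the knurled lock ring clockwise down onto the housing and nip it up hand-tight, about 0.8 N m, without letting the spindle be dragged off its division or straining the pin. Leave the pin in, and leave everything else on the bench where it is.

Things in the scene. Friction and masses are not known exactly. Their poses are not given: they have to be found in the camera images.
- indexer: Indexing fixture, bolted down: grey cast base 190 x 160 mm, cheeks on its +y and -y sides, a deck 146 (x) x 156 (y) mm whose top is 74 mm up. Origin: on the bench, on the vertical spindle axis; z up; x points from the spindle to the drill bush. A round boss on the deck, 48 mm across, top 86 mm up, is the face the lock ring bears on. Spindle nose (34 mm across) and a tube stub reach 136 mm up.
- bush (a point): Centre of the mouth of the drill bush: a steel rim 21 mm across standing 2 mm proud of the deck (76 mm above the bench), 56 mm from the spindle axis along the fixture's x. Its through hole is 9.2 mm wide, in the 12 mm thick deck, with a 2.5 mm countersink at the deck's top. Axes as the fixture's.
- spindle: Spindle (barrel) and its steel index plate under the deck: 46 to 56 mm above the bench, 128 mm across, 20 open rim notches 10 mm wide at 56 mm radius. Origin: on its axis at bench level, z up; the set notch lies on its own x axis, which starts within 0.035 rad of the fixture's x (2 mm at the bush). It turns easily (0.05 N m): the pin's taper centres the notch; unpinned, it turns with the ring.
- lock_ring (a joint): Angle of the lock ring on the spindle's thread (rad, grows as it is screwed clockwise from above). 0: down on the boss, a hard stop; starts between -1.5 and -0.7. Thread friction about 0.15 N m; stays where left. Pin, bush and notch have up to 0.08 rad of play, taken up as it tightens. Tight is about 0.8 N m on the ring: under 0.4 it is loose, beyond 1.4 it strains the pin.
- ring_mid (a point): Middle of the knurled steel lock ring, on the spindle axis, 98 mm above the bench. The ring is 54 mm across and 24 mm tall (86 to 110 mm above the bench). Axes turn with the ring, z up.
- index_pin: Steel index pin in one of the tool block's three holes: plain knurled cylindrical head 16 mm across, 32 mm tall, over a shank 8 mm across, 34 mm long, its last 8 mm tapering to a 3 mm point. Origin: on its axis at the underside of the head, z up (along the head). About 60 g. Fully home, the head rests on the bush rim (origin 76 mm above the bench) with the shank through the plate's notch.
- tool_block: Wooden tool block, fixed: 50 (x) x 146 (y) x 45 (z) mm. Origin: centre of its underside, z up. Three 9.2 mm holes through its top, at its centre and 46 mm to either side along its y, carry the index pin, the centre punch and the chuck key, in any order.
- centre_punch: Bystander in the tool block: dark steel punch, 13 mm thick, standing 66 mm over the block. Origin: on its axis at the block's top.
- chuck_key: Bystander in the tool block: dark steel chuck key with a level cross bar 58 mm long, 34 mm over the block. Origin: on its axis at the block's top.
- offcut_a: Bystander: aluminium offcut 60 x 60 x 45 mm. Origin: centre of its underside.
- offcut_b: Bystander: aluminium offcut 45 x 70 x 30 mm. Origin: centre of its underside.
- tube_piece: Bystander: white plastic tube, 34 mm across, standing 85 mm tall. Origin: centre of its underside.
- spare_collet: Bystander: steel collet, 31 mm across, standing 50 mm tall. Origin: centre of its underside.
- spanner: Bystander: steel spanner, 160 mm long, lying flat.
- swarf_brush: Bystander: hand brush, lying flat.

How it is judged:
By the outcome, as a careful person would: the job done as asked, in the order asked, and still so for the second after the job is handed in, with the robot touching nothing.
It also fails if it takes over 67 s, if anything falls off the work surface, if the arm or the gripper's body presses on something with over 40 N, if the wrist force passes 120 N, or if a joint passes its speed limit or range.

## Robot

A 6-joint arm with a two-finger parallel gripper is mounted at the origin on the work surface. World frame = base frame: x ahead of the robot, y to its left, z up, the work surface at z = 0. Lengths are in m, angles in rad, forces in N, time in s.
With the tool pointing down it reaches from about 0.425 to 0.95 m from the base axis. Payload 14.7 kg.
Tool frame: the origin (TCP) lies on the centre line of the jaws, within the pads' length; the fingertips stand 14 mm ahead of it and the grasp point (between the pads) lies 5 mm behind it; x points along the fingers, z is the direction in which the jaws open and shut, and the axes are right-handed (so a half turn about x gives the same grasp; the last joint's range is limited). The gripper opens to 85 mm and grips with 20 to 120 N. Pads are 22 mm wide; open, the fingers measure 114 mm over their backs; the gripper's body (76 mm by 85 mm) begins 54 mm behind the grasp point. The pads swing forward as they close: fully open they stand 13 mm farther back than shut.
Start: joints at [1.116, 0.48, 1.596, -0, 1.065, -0.047], TCP at [0.258, 0.597, 0.217] pointing down, gripper open.
Joint ranges: [-2.75, 2.75], [-0.82, 2.05], [0.23, 2.67], [-1.56, 4.7], [0.09, 2.69], [-2.92, 2.92]. Speed limits (rad/s): [1.89, 1.89, 2.39, 3.01, 3.01, 3.01].

## Interface

Orientations are given as [roll, pitch, yaw] about the fixed x, y, z axes, in that order (R = Rz(yaw) Ry(pitch) Rx(roll)).
In Python, from station import sense, optics, job gives the robot as it stands. The module is installed in compiled form; this text tells all that it offers.
- The arm moves only by the tool carry_out, never from a script. Its argument "deltas" is one flat list of numbers, 6 for each row, row after row: the shift along the tool's x, y, z in units of 0.04 m (1.0 is 0.04 m), then the turn, a rotation vector about the tool's x, y, z in units of pi/2 rad (1.0 is pi/2 rad). A call has exactly 10 rows; each row shifts and turns the pose as measured when the row begins, along the tool's axes as they then stand; what a row does not reach is not made up. A row lasts 1/8 s, in which the tool goes at most 62.5 mm and 10.7 degrees, less where a joint would pass 70% of its speed; a pose out of reach is approached as far as the arm can. A call with a number of a shift or a turn outside -1 to 1 is refused whole. A call with a gripper value outside its range is refused whole. "fingers" is the opening, from 0 (shut) to 1 (fully open), set as the call begins (left out, the last holds). The fingers move at their own pace and stop on an object; the grip force is fixed at half the most. Time passes only in rows, so rows that do not move let the fingers close, or fill a call up. It gives the time, the measured TCP pose, the force and the opening at its end, in the units of the state.
- sense(): the state, without advancing time (a new reading comes with each control period).
- optics.capture(name): name is "side" or "top"; returns the picture (420x560x3 uint8, blue, green, red); there is no depth.
- optics.camera_model(name): a dict with "fovy" (degrees; the focal length in pixels is half the picture's height over the tangent of half this angle, whatever the lens; pixels are square), "cx", "cy" (the principal point, pixels), "extrinsics" (4x4, takes a point from camera to world coordinates). Camera axes: x right, y up, looking along -z (the intrinsics and any distortion apply to the point x, -y, -z); pixel columns grow to the right and rows downward; lengths in m; the calibration is good to about 2 mm. A picture is of the moment at which its call begins. camera_model takes no time and is no camera call.
- job.sign_off(): hands the job in, once; it reports no verdict.
The state is a dict: "time_s": time; "qpos": joint angles; "joint_velocities": joint speeds; "tau": joint torques, N m; "ee_pos": TCP position; "eef_rot": TCP orientation; "ft_force": force on the tool from outside, world axes, zero at the start; "wrist_torque": the same for the moment, N m; "opening": opening from 0.0 (shut) to 1.0 (fully open).
Only numpy, scipy, OpenCV 4.12 (cv2) and the standard library are available. Lean on these libraries where they do the work, as an engineer would, in place of code of your own. Each camera call takes 0.05 s, during which the arm holds its last target.

## Working session

There is one attempt and no reset: what is moved stays moved. The work goes in short steps, Python scripts to look and compute and a tool call to move; the robot and the scene stay as the last step left them, time stands still between calls to the robot, and variables do not carry over. Pictures are saved under pics/ and viewed, and the job is handed in when it is done.

Besides the shell and the picture viewer there is one more tool, called after "Emit:" in YAML: its name, and indented under it one key for each argument. carry_out: Moves the arm, as the interface text tells. Its arguments: {"type":"object","properties":{"deltas":{"type":"array"},"fingers":{"type":"number"}},"required":["deltas"]}

```bash
mkdir -p pics
python3 - <<'E'
from station import sense, optics, job
import cv2, numpy as np
s=sense()
for k in s: print(k, np.round(s[k],3))
for n in ("side","top"):
    im=optics.capture(n); cv2.imwrite(f"pics/{n}0.png",im); m=optics.camera_model(n); print(n,{k:(np.round(v,4).tolist() if not isinstance(v,str) else v) for k,v in m.items()})
E
```

```text
time_s 0.0
qpos [ 1.116  0.481  1.597  0.     1.065 -0.047]
joint_velocities [-0.002 -0.    -0.001  0.     0.001  0.   ]
tau [ 2.0000e-03 -9.5062e+01 -4.3018e+01 -0.0000e+00  1.2000e-02 -0.0000e+00]
ee_pos [0.258 0.596 0.216]
eef_rot [ 3.066  1.57  -2.055]
ft_force [ 0.267 -0.051  0.522]
wrist_torque [-0.035  0.012 -0.024]
opening 1.0
side {'fovy': 49.5358, 'cx': 280.7715, 'cy': 211.0422, 'extrinsics': [[0.7812, 0.4344, -0.4483, 0.1336], [-0.6242, 0.546, -0.5588, -0.5524], [0.002, 0.7164, 0.6977, 0.8196], [0.0, 0.0, 0.0, 1.0]]}
top {'fovy': 46.7722, 'cx': 279.1588, 'cy': 202.2477, 'extrinsics': [[0.021, 0.9799, -0.1984, 0.3456], [-0.9998, 0.0218, 0.0019, 0.0109], [0.0062, 0.1983, 0.9801, 1.3607], [0.0, 0.0, 0.0, 1.0]]}
```

View pics/side0.png

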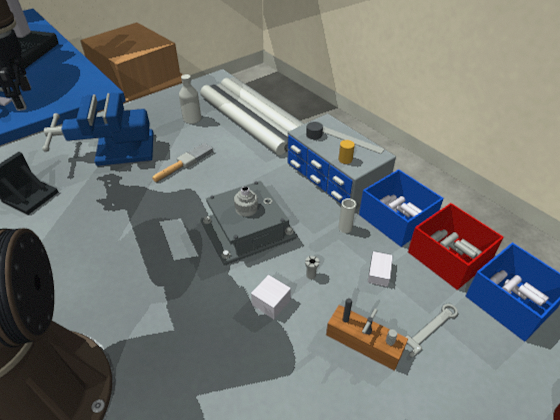

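View pics/top0.png

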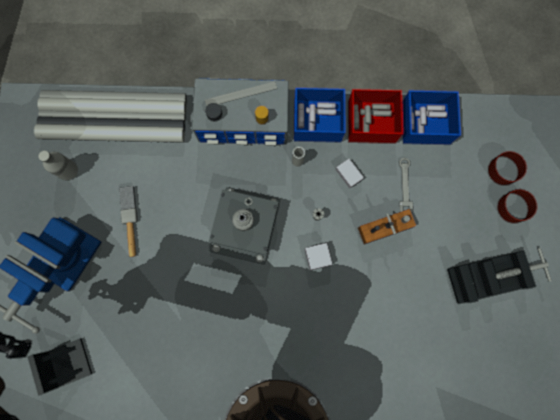

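Run:
```python
import cv2, numpy as np
a=cv2.imread("pics/side0.png"); b=cv2.imread("pics/top0.png")
def crop(im,x,y,w,h,k): return cv2.resize(im[y:y+h,x:x+w],None,fx=k,fy=k,interpolation=cv2.INTER_CUBIC)
cv2.imwrite("pics/s_fix.png",crop(a,195,170,110,100,6)); cv2.imwrite("pics/s_blk.png",crop(a,320,290,100,80,7))
cv2.imwrite("pics/t_fix.png",crop(b,205,180,85,90,6)); cv2.imwrite("pics/t_blk.png",crop(b,350,195,80,60,8))
```

```text
(no output)
```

View pics/s_fix.png

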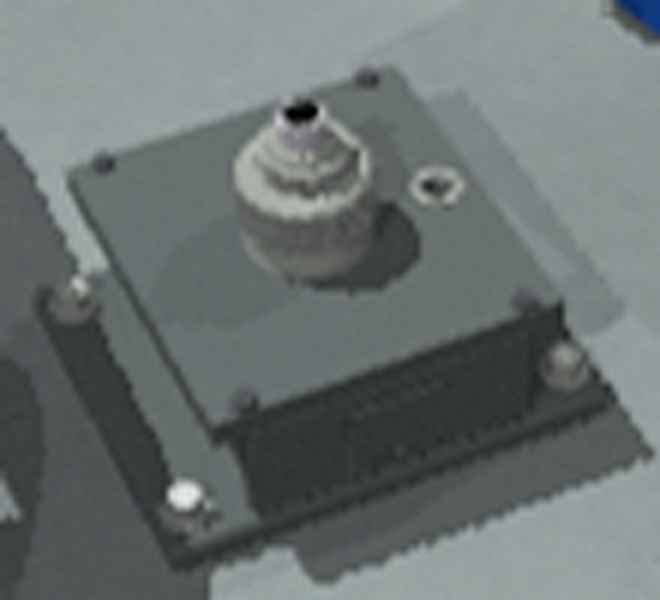

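View pics/s_blk.png

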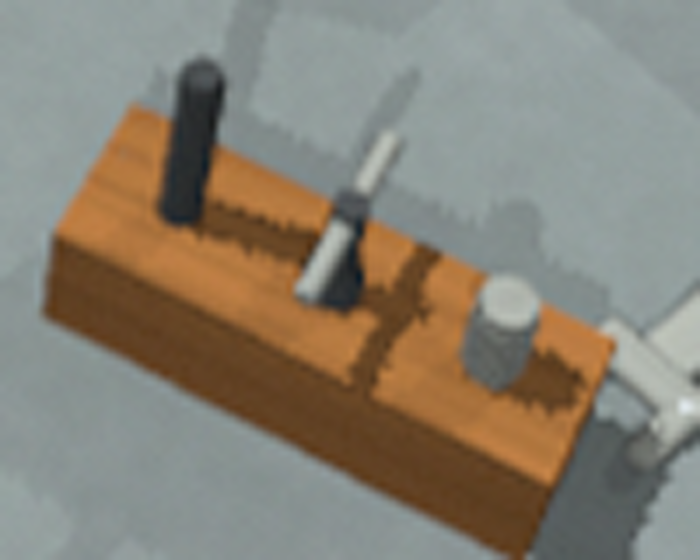

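View pics/t_fix.png

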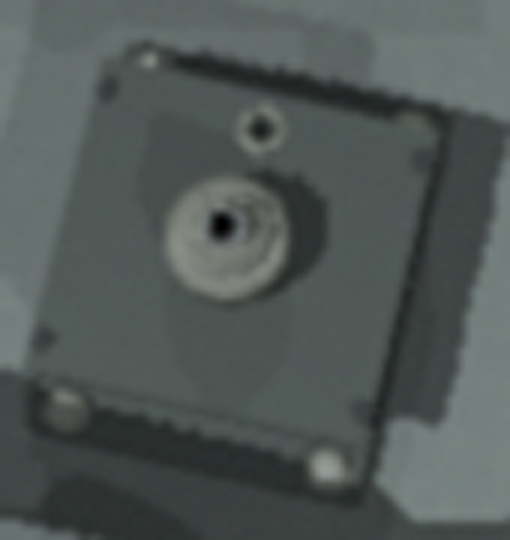

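View pics/t_blk.png

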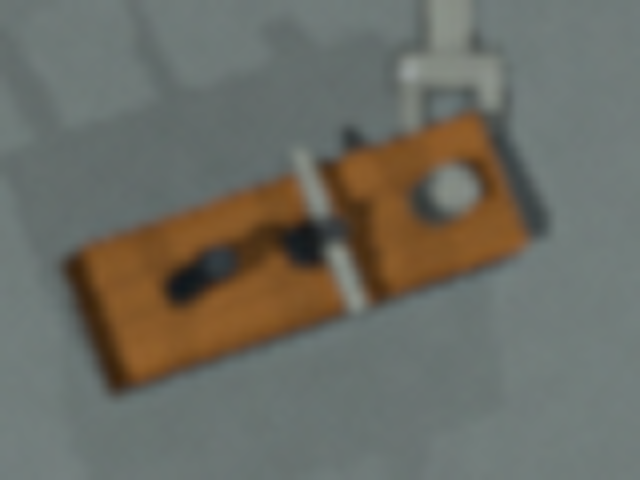

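```bash
cat > h.py <<'E'
import numpy as np, cv2
from station import optics
def cam(n):
    m=optics.camera_model(n); f=210/np.tan(np.radians(m["fovy"]/2)); return m,f,np.array(m["extrinsics"])
def ray(n,u,v):
    m,f,E=cam(n); d=np.array([(u-m["cx"])/f,-(v-m["cy"])/f,-1]); return E[:3,3],E[:3,:3]@d
def onz(n,u,v,z):
    o,d=ray(n,u,v); return o+d*(z-o[2])/d[2]
def tri(p):
    A=[];b=[]
    for n,u,v in p:
        o,d=ray(n,u,v); d=d/np.linalg.norm(d); P=np.eye(3)-np.outer(d,d); A.append(P); b.append(P@o)
    return np.linalg.lstsq(np.vstack(A),np.hstack(b),rcond=None)[0]
def proj(n,X):
    m,f,E=cam(n); c=E[:3,:3].T@(np.asarray(X)-E[:3,3]); return np.array([m["cx"]+f*c[0]/-c[2], m["cy"]-f*c[1]/-c[2]])
E
python3 - <<'E'
from h import *
def c(x,y,k,ox,oy): return (x+.5)/k-.5+ox,(y+.5)/k-.5+oy
S=lambda x,y:c(x,y,6,195,170); SB=lambda x,y:c(x,y,7,320,290); T=lambda x,y:c(x,y,6,205,180); TB=lambda x,y:c(x,y,8,350,195)
def show(nm,s,t,z):
    print(nm,"side",onz("side",*s,z).round(4),"top",onz("top",*t,z).round(4),"tri",tri([("side",*s),("top",*t)]).round(4))
show("pinhead",SB(510,302),TB(454,190),.077)
show("bush",S(438,187),T(261,128),.076)
show("nose",S(302,113),T(222,225),.136)
print("deck corners top", [onz("top",*T(x,y),.074)[:2].round(4).tolist() for x,y in [(110,50),(440,112),(372,455),(35,375)]])
print("deck corners side", [onz("side",*S(x,y),.074)[:2].round(4).tolist() for x,y in [(68,175),(395,68),(562,308),(220,437)]])
print("blk top", [onz("top",*TB(x,y),.045)[:2].round(4).tolist() for x,y in [(78,255),(485,110),(528,240),(117,388)]])
print("blk side", [onz("side",*SB(x,y),.045)[:2].round(4).tolist() for x,y in [(140,105),(612,345),(552,485),(55,238)]])
E
```

```text
pinhead side [ 0.5712 -0.3354  0.077 ] top [ 0.569  -0.3338  0.077 ] tri [ 0.5702 -0.3347  0.0767]
bush side [0.6086 0.0904 0.076 ] top [0.6074 0.0923 0.076 ] tri [0.6086 0.0919 0.0746]
nose side [0.555  0.1031 0.136 ] top [0.5526 0.1037 0.136 ] tri [0.5536 0.1031 0.1364]
deck corners top [[0.6423, 0.162], [0.6169, 0.0119], [0.4618, 0.0386], [0.4939, 0.1887]]
deck corners side [[0.4978, 0.1904], [0.6404, 0.1616], [0.6058, 0.0086], [0.4661, 0.0353]]
blk top [[0.5491, -0.2127], [0.6028, -0.3539], [0.5577, -0.3672], [0.5037, -0.2254]]
blk side [[0.5554, -0.2169], [0.6017, -0.3521], [0.5577, -0.3691], [0.5064, -0.2338]]
```

```bash
cat >> h.py <<'E'
from scipy.spatial.transform import Rotation as Ro
from station import sense
def Rdown(phi):
    z=np.array([np.cos(phi),np.sin(phi),0]); x=np.array([0,0,-1.]); return np.stack([x,np.cross(z,x),z],1)
def st():
    s=sense(); R=Ro.from_euler("xyz",s["eef_rot"]).as_matrix(); return s,np.array(s["ee_pos"]),R
def plan(p,phi):
    s,p0,R=st(); d=R.T@(np.array(p)-p0); w=Ro.from_matrix(R.T@Rdown(phi)).as_rotvec()
    print("t",round(s["time_s"],2),"p",p0.round(4),"phi",np.degrees(np.arctan2(R[1,2],R[0,2])).round(2),"xtilt",R[:,0].round(4),"q6",s["qpos"][5],"F",np.round(s["ft_force"],2),"M",np.round(s["wrist_torque"],3),"op",s["opening"])
    print("total units shift",(d/.04).round(3),"turn",(w/(np.pi/2)).round(4))
E
python3 - <<'E'
from h import *
for f in (21,-159): plan([.570,-.3345,.2],np.radians(f))
plan([.6,.1,.24],np.radians(0))
E
```

```text
t 0.1 p [0.2576 0.5964 0.2165] phi 66.64 xtilt [-5.e-04 -1.e-03 -1.e+00] q6 -0.0466187444844525 F [-0.47  0.13 -0.54] M [-0.01  -0.015  0.001] op 1.002741123682085
total units shift [  0.433 -16.398 -18.266] turn [ 5.071e-01 -7.000e-04  3.000e-04]
t 0.1 p [0.2576 0.5964 0.2165] phi 66.64 xtilt [-5.e-04 -1.e-03 -1.e+00] q6 -0.0466187444844525 F [-0.47  0.13 -0.54] M [-0.01  -0.015  0.001] op 1.002741123682085
total units shift [  0.433 -16.398 -18.266] turn [-1.4929e+00 -3.0000e-04 -8.0000e-04]
t 0.1 p [0.2576 0.5964 0.2165] phi 66.64 xtilt [-5.e-04 -1.e-03 -1.e+00] q6 -0.0466187444844525 F [-0.47  0.13 -0.54] M [-0.01  -0.015  0.001] op 1.002741123682085
total units shift [ -0.578 -12.779  -7.998] turn [ 7.404e-01 -6.000e-04  4.000e-04]
```

Emit:
carry_out:
  deltas: [-0.1,-1,-0.63,0,0,0,-0.1,-1,-0.63,0,0,0,-0.1,-1,-0.63,0,0,0,-0.1,-1,-0.63,0,0,0,-0.1,-1,-0.63,0,0,0,-0.1,-1,-0.63,0,0,0,0,-1,-0.63,0,0,0,0,-1,-0.63,0,0,0,0,-1,-0.63,0,0,0,0,-1,-0.63,0,0,0]
  fingers: 0.6

```text
time_s: 1.35
ee_pos: [0.5302, 0.1962, 0.239]
eef_rot: [2.795, 1.566, -2.32]
ft_force: [0.1, 1.1, -1.2]
opening: 0.602
```

Run:
```python
from h import *
plan([.570,-.3345,.2],np.radians(21))
```

```text
t 1.35 p [0.5302 0.1962 0.239 ] phi 66.95 xtilt [-0.0031 -0.0033 -1.    ] q6 -0.8647788353852648 F [ 0.1   1.14 -1.16] M [-0.016 -0.01   0.051] op 0.6024393473082768
total units shift [  1.016  -6.112 -11.814] turn [ 5.105e-01 -3.000e-03  2.000e-04]
```

```bash
cat >> h.py <<'E'
def rows(p,phi,n=10,dec=2,turndec=3):
    "straight line split in n rows with slerp; prints rows in tool axes"
    s,p0,R=st(); T=Rdown(phi); w=Ro.from_matrix(R.T@T).as_rotvec()/n; dp=(np.array(p)-p0)/n; out=[]
    for i in range(n):
        d=R.T@dp/.04; out.append([round(float(x),dec) for x in d]+[round(float(x),turndec) for x in w/(np.pi/2)]); R=R@Ro.from_rotvec(w).as_matrix()
    for r in out: print(r)
E
python3 - <<'E'
from h import *
rows([.568,-.29,.19],np.radians(21))
E
```

```text
[0.13, -0.56, -1.08, 0.051, -0.0, 0.0]
[0.13, -0.65, -1.03, 0.051, -0.0, 0.0]
[0.13, -0.73, -0.98, 0.051, -0.0, 0.0]
[0.12, -0.8, -0.92, 0.051, -0.0, 0.0]
[0.12, -0.88, -0.85, 0.051, -0.0, 0.0]
[0.12, -0.94, -0.78, 0.051, -0.0, 0.0]
[0.12, -1.0, -0.7, 0.051, -0.0, 0.0]
[0.12, -1.05, -0.62, 0.051, -0.0, 0.0]
[0.12, -1.1, -0.53, 0.051, -0.0, 0.0]
[0.12, -1.14, -0.44, 0.051, -0.0, 0.0]
```

Emit:
carry_out:
  deltas: [0.12,-0.56,-1,0.051,0,0,0.12,-0.65,-1,0.051,0,0,0.12,-0.73,-0.98,0.051,0,0,0.12,-0.8,-0.92,0.051,0,0,0.12,-0.88,-0.85,0.051,0,0,0.12,-0.94,-0.78,0.051,0,0,0.12,-1,-0.7,0.051,0,0,0.12,-1,-0.62,0.051,0,0,0.12,-1,-0.53,0.051,0,0,0.12,-1,-0.44,0.051,0,0]

```text
time_s: 2.6
ee_pos: [0.5587, -0.2925, 0.1888]
eef_rot: [-3.067, 1.565, -2.726]
ft_force: [0.7, 0.0, 0.1]
opening: 0.599
```

Run:
```python
from h import *
plan([.570,-.3345,.13],np.radians(21))
```

```text
t 2.6 p [ 0.5587 -0.2925  0.1888] phi 19.54 xtilt [-0.005  -0.0022 -1.    ] q6 -0.8658864230799508 F [0.74 0.04 0.13] M [ 0.012 -0.049 -0.035] op 0.5987711975533648
total units shift [ 1.471 -1.083 -0.077] turn [-0.0162 -0.0035  0.0002]
```

Emit:
carry_out:
  deltas: [0,-0.36,-0.02,-0.006,-0.0035,0,0.3,-0.36,-0.02,-0.005,0,0,0.4,-0.36,-0.02,-0.005,0,0,0.4,0,0,0,0,0,0.37,0,0,0,0,0,0,0,0,0,0,0,0,0,0,0,0,0,0,0,0,0,0,0,0,0,0,0,0,0,0,0,0,0,0,0]

```text
time_s: 3.85
ee_pos: [0.5715, -0.3342, 0.125]
eef_rot: [2.024, 1.569, 2.394]
ft_force: [-0.7, 0.3, 0.7]
opening: 0.598
```

Run:
```python
from h import *
a=optics.capture("side");b=optics.capture("top")
plan([.570,-.3345,.064],np.radians(21))
print(proj("side",[.57,-.3345,.077]),proj("top",[.57,-.3345,.077]))
cv2.imwrite("pics/s1.png",np.hstack([cv2.resize(a[250:360,330:440],None,fx=3.6,fy=3.6),cv2.resize(b[160:270,350:460],None,fx=3.6,fy=3.6)]))
```

```text
t 3.95 p [ 0.5714 -0.3342  0.1249] phi 21.17 xtilt [-0.0015  0.0014 -1.    ] q6 -0.9449158942517809 F [ 0.14 -0.36 -0.34] M [0.008 0.    0.019] op 0.597568312324358
total units shift [ 1.522  0.003 -0.035] turn [ 0.0019 -0.0006 -0.0012]
[391.57836706 332.73142404] [406.57961019 217.95105431]
```

View pics/s1.png

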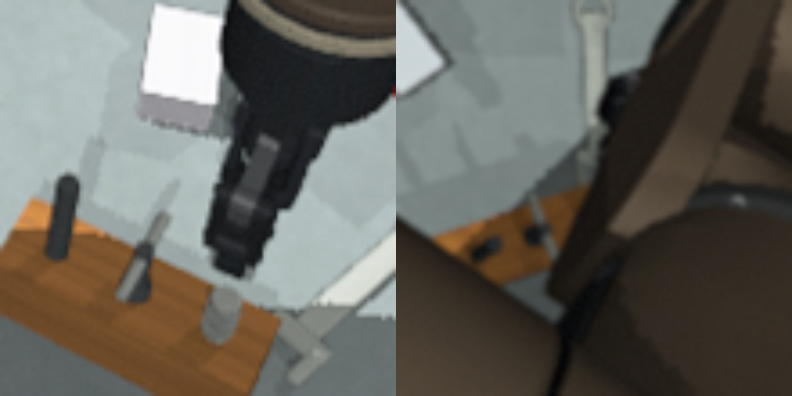

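Emit:
carry_out:
  deltas: [0.3,0,-0.03,0,0,0,0.4,0,0,0,0,0,0.4,0,0,0,0,0,0.3,0,0,0,0,0,0.1,0,0,0,0,0,0,0,0,0,0,0,0,0,0,0,0,0,0,0,0,0,0,0,0,0,0,0,0,0,0,0,0,0,0,0]

```text
time_s: 5.2
ee_pos: [0.57, -0.3347, 0.0605]
eef_rot: [2.062, 1.569, 2.432]
ft_force: [0.4, -0.2, 0.3]
opening: 0.6
```

Run:
```python
from h import *
a=optics.capture("side")
plan([.570,-.3345,.064],np.radians(21))
cv2.imwrite("pics/s2.png",cv2.resize(a[270:370,330:440],None,fx=6,fy=6,interpolation=2))
```

```text
t 5.25 p [ 0.5701 -0.3347  0.0605] phi 21.16 xtilt [-0.0016  0.0014 -1.    ] q6 -0.9465109073854361 F [0.62 0.36 0.58] M [ 0.036  0.021 -0.016] op 0.5989830574634895
total units shift [-0.087  0.005  0.   ] turn [ 0.0018 -0.0006 -0.0012]
```

View pics/s2.png

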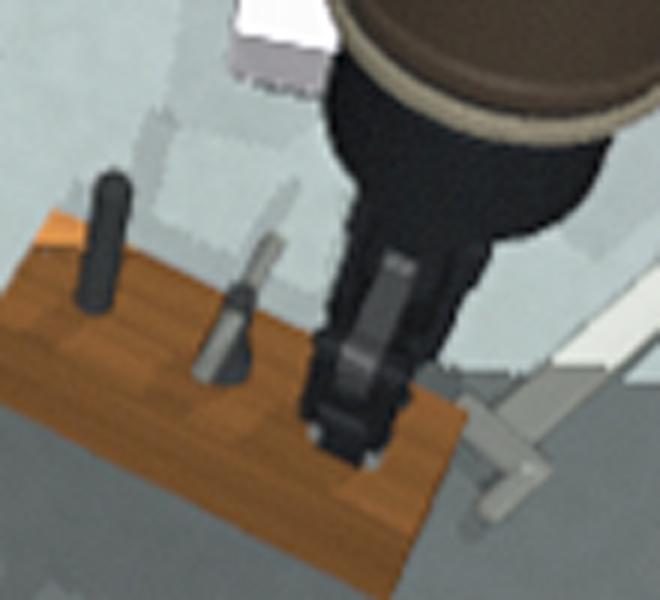

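Emit:
carry_out:
  deltas: [-0.12,0,0,0,0,0,0,0,0,0,0,0,0,0,0,0,0,0,0,0,0,0,0,0,0,0,0,0,0,0,0,0,0,0,0,0,0,0,0,0,0,0,0,0,0,0,0,0,0,0,0,0,0,0,0,0,0,0,0,0]
  fingers: 0

```text
time_s: 6.5
ee_pos: [0.57, -0.3347, 0.0657]
eef_rot: [2.043, 1.569, 2.412]
ft_force: [-0.9, 0.4, 0.1]
opening: 0.001
```

Run:
```python
from h import *
plan([.570,-.3345,.15],np.radians(21))
```

```text
t 6.5 p [ 0.57   -0.3347  0.0657] phi 21.16 xtilt [-0.0017  0.0015 -1.    ] q6 -0.9465228536877309 F [-0.89  0.44  0.14] M [ 0.02   0.021 -0.02 ] op 0.001019005241060781
total units shift [-2.109e+00  8.000e-03 -2.000e-03] turn [ 0.0018 -0.0006 -0.0013]
```

Run:
```python
from h import *
a=optics.capture("side")
cv2.imwrite("pics/s3.png",cv2.resize(a[270:370,330:440],None,fx=6,fy=6,interpolation=2))
```

```text
(no output)
```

View pics/s3.png

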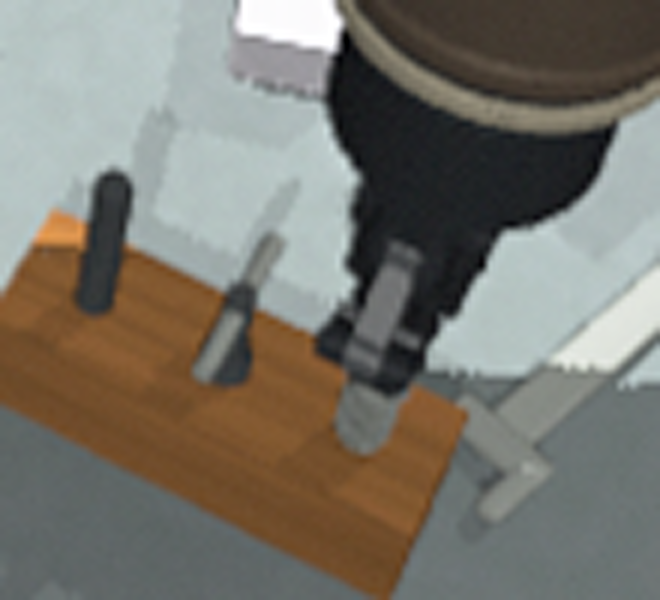

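Run:
```python
from h import *
for z in (.045,.0517,.0657,.0707,.077,.09,.1):
    q=proj("side",[.57,-.3347,z]); print(z,((q-[330,270]+.5)*6-.5).round(0))
print(sense()["qpos"])
```

```text
0.045 [355. 433.]
0.0517 [359. 422.]
0.0657 [366. 399.]
0.0707 [369. 390.]
0.077 [372. 379.]
0.09 [380. 357.]
0.1 [386. 339.]
[-5.76938880e-01  6.63956762e-01  1.68722815e+00  4.59729507e-04
  7.92583556e-01 -9.46528957e-01]
```

```bash
python3 - <<'E'
from h import *
for z in (.0465,.0545,.0605,.07):
  for o in (.0255,.040):
    q=proj("side",[.57-o*.93,-.3347-o*.36,z]); print(z,o,((q-[330,270]+.5)*6-.5).round(0))
E
python3 - <<'E'
from h import *
a=optics.capture("side");b=optics.capture("top")
cv2.imwrite("pics/s4.png",cv2.resize(a[230:370,300:480],None,fx=4.2,fy=4.2,interpolation=2))
cv2.imwrite("pics/t4.png",cv2.resize(b[130:270,330:510],None,fx=4.2,fy=4.2,interpolation=2))
E
```

```text
0.0465 0.0255 [326. 495.]
0.0465 0.04 [309. 533.]
0.0545 0.0255 [331. 482.]
0.0545 0.04 [313. 520.]
0.0605 0.0255 [334. 472.]
0.0605 0.04 [316. 510.]
0.07 0.0255 [339. 456.]
0.07 0.04 [321. 494.]
```

View pics/s4.png

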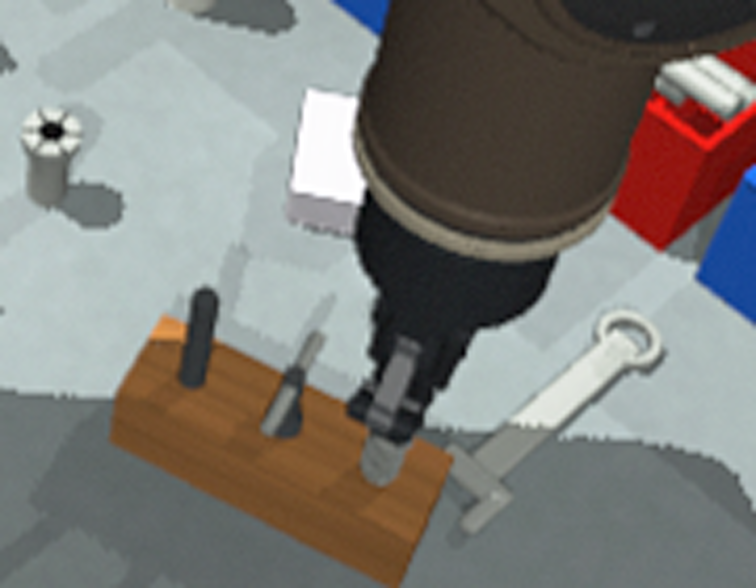

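View pics/t4.png

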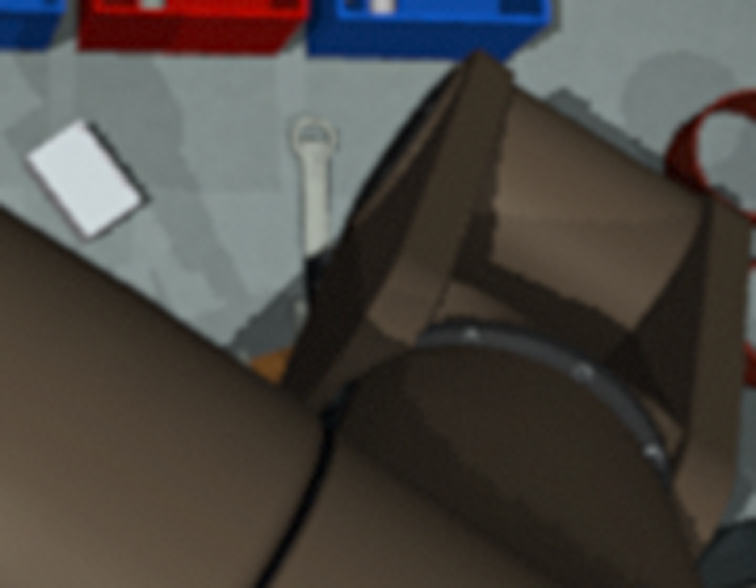

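Run:
```python
from h import *
a=optics.capture("side")
c=a[315:355,372:412]; c=np.clip(c.astype(float)*1.8,0,255).astype(np.uint8)
cv2.imwrite("pics/s5.png",cv2.resize(c,None,fx=14,fy=14,interpolation=0))
```

```text
(no output)
```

View pics/s5.png

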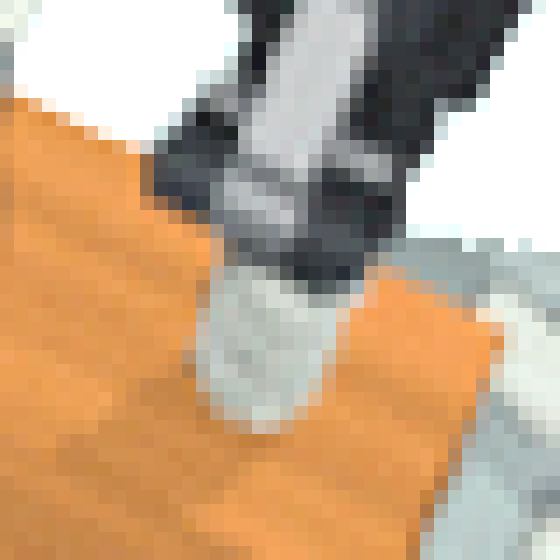

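Run:
```python
from h import *
a=cv2.imread("pics/side0.png");b=cv2.imread("pics/top0.png")
for z in (.203,.217,.222,.24,.276): print(z,proj("side",[.258,.597,z]).round(1),proj("top",[.258,.597,z]).round(1))
for o in (-.0425,.0425): 
  p=[.258+o*np.cos(np.radians(66.6)),.597+o*np.sin(np.radians(66.6)),.21]; print(o,proj("side",p).round(1),proj("top",p).round(1))
cv2.imwrite("pics/s6.png",np.hstack([cv2.resize(a[0:130,0:90],None,fx=4.2,fy=4.2),cv2.resize(b[300:420,0:90],(378,546))]))
```

```text
0.203 [ 30.  114.2] [ 20.3 333.9]
0.217 [ 27.9 109.3] [ 17.1 334.3]
0.222 [ 27.1 107.5] [ 16.  334.4]
0.24 [ 24.2 101. ] [ 11.7 335. ]
0.276 [18.2 87.6] [  2.8 336.2]
-0.0425 [ 26.8 121. ] [ 34.9 342.1]
0.0425 [ 31. 103.] [  2.6 326.1]
```

View pics/s6.png

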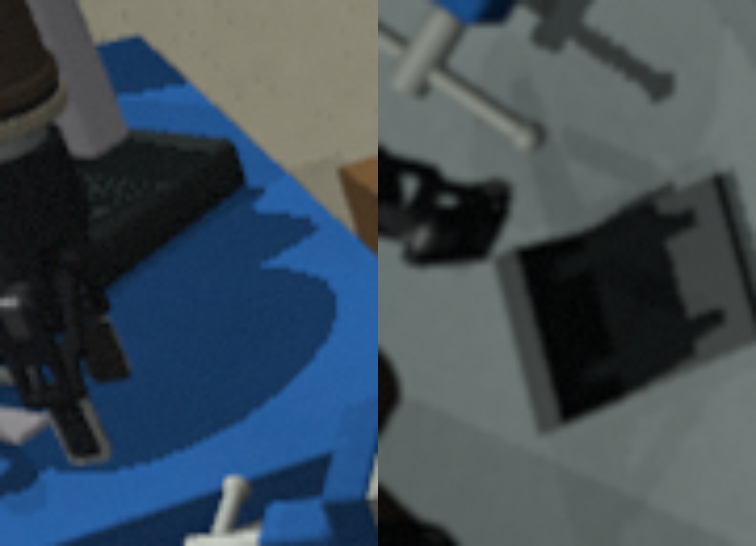

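Run:
```python
from h import *
for t in ((30,344),(31,342),(28,346)):
  X=tri([("side",21.4,109),("top",*t)]); print(X, proj("side",X),proj("top",X))
```

```text
[0.24033747 0.55067545 0.24697184] [ 21.34582608 109.00401363] [ 30.02021708 343.94845557]
[0.24242746 0.54963719 0.2469007 ] [ 22.42037334 108.91893801] [ 30.62416355 342.97148271]
[0.2382985  0.55446705 0.24570818] [ 20.16161814 109.08446209] [ 28.47011194 344.82140164]
```

Emit:
carry_out:
  deltas: [0,0,0,0,0,0,0,0,0,0,0,0,0,0,0,0,0,0,0.08,0,0,0,0,0,0.08,0,0,0,0,0,0.08,0,0,0,0,0,0.05,0,0,0,0,0,0.05,0,0,0,0,0,0,0,0,0,0,0,0,0,0,0,0,0]
  fingers: 0.5

```text
time_s: 7.95
ee_pos: [0.5699, -0.3346, 0.0508]
eef_rot: [2.081, 1.568, 2.451]
ft_force: [0.1, -0.9, 0.3]
opening: 0.499
```

Run:
```python
from h import *
a=optics.capture("side")
plan([.570,-.3345,.037],np.radians(21))
c=a[305:360,365:420]; c=np.clip(c.astype(float)*1.8,0,255).astype(np.uint8)
cv2.imwrite("pics/s7.png",cv2.resize(c,None,fx=10,fy=10,interpolation=0))
```

```text
t 8.0 p [ 0.5699 -0.3346  0.0508] phi 21.16 xtilt [-0.002   0.0017 -1.    ] q6 -0.9465066389057123 F [ 0.19 -0.08  0.85] M [0.02  0.063 0.049] op 0.49937915362223856
total units shift [0.345 0.    0.004] turn [ 0.0017 -0.0008 -0.0014]
```

View pics/s7.png

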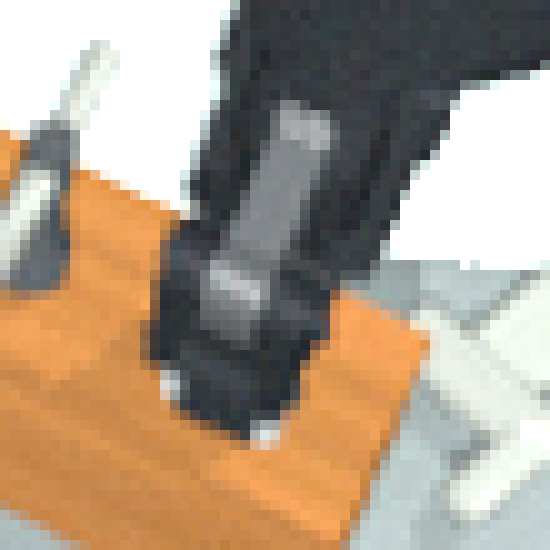

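Run:
```python
from h import *
for o in (.021,.025):
  for z in (.05,.06,.07,.08): print(o,z,proj("side",[.57-o*.93,-.3347-o*.36,z]).round(1))
```

```text
0.021 0.05 [385.2 349.2]
0.021 0.06 [386.  346.5]
0.021 0.07 [386.9 343.7]
0.021 0.08 [387.9 340.8]
0.025 0.05 [384.4 351. ]
0.025 0.06 [385.3 348.2]
0.025 0.07 [386.2 345.4]
0.025 0.08 [387.1 342.6]
```

Emit:
carry_out:
  deltas: [0.08,0,0,0,0,0,0.08,0,0,0,0,0,0.04,0,0,0,0,0,0,0,0,0,0,0,0,0,0,0,0,0,0,0,0,0,0,0,0,0,0,0,0,0,0,0,0,0,0,0,0,0,0,0,0,0,0,0,0,0,0,0]
  fingers: 0

```text
time_s: 9.25
ee_pos: [0.5703, -0.3352, 0.0462]
eef_rot: [2.401, 1.57, 2.771]
ft_force: [-0.8, 0.3, 4.5]
opening: 0.157
```

Run:
```python
from h import *
a=optics.capture("side")
plan([.570,-.3345,.15],np.radians(21))
c=a[305:360,365:420]; c=np.clip(c.astype(float)*1.8,0,255).astype(np.uint8)
cv2.imwrite("pics/s8.png",cv2.resize(c,None,fx=10,fy=10,interpolation=0))
```

```text
t 9.3 p [ 0.5703 -0.3352  0.0462] phi 21.17 xtilt [-3.e-04  1.e-04 -1.e+00] q6 -0.946524576608689 F [-1.07  0.63  3.49] M [0.131 0.156 0.009] op 0.1569301458649547
total units shift [-2.596e+00  2.100e-02 -2.000e-03] turn [ 0.0019 -0.0002 -0.0001]
```

View pics/s8.png

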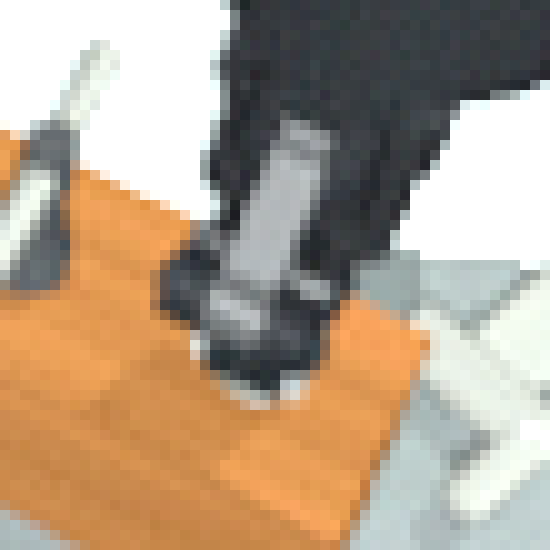

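Emit:
carry_out:
  deltas: [-0.1,0,0,0,0,0,-0.2,0,0,0,0,0,-0.4,0,0,0,0,0,-0.5,0,0,0,0,0,-0.5,0,0,0,0,0,-0.5,0,0,0,0,0,-0.5,0,0,0,0,0,-0.5,0,0,0,0,0,0,0,0,0,0,0,0,0,0,0,0,0]

```text
time_s: 10.55
ee_pos: [0.5707, -0.3355, 0.1854]
eef_rot: [-1.011, 1.567, -0.642]
ft_force: [0.2, 0.3, 0.0]
opening: 0.157
```

Run:
```python
from h import *
a=optics.capture("side")
plan([.5535,.1033,.25],np.radians(78.5))
c=a[240:360,330:450]; c=np.clip(c.astype(float)*1.5,0,255).astype(np.uint8)
cv2.imwrite("pics/s9.png",cv2.resize(c,None,fx=5,fy=5,interpolation=0))
```

```text
t 10.6 p [ 0.5708 -0.3356  0.1854] phi 21.17 xtilt [ 0.0031 -0.0023 -1.    ] q6 -0.9465419241219297 F [-0.19  0.14 -1.23] M [ 0.014 -0.058  0.025] op 0.15518834269941253
total units shift [-1.641 10.382  3.563] turn [-6.37e-01  2.00e-04  2.50e-03]
```

View pics/s9.png

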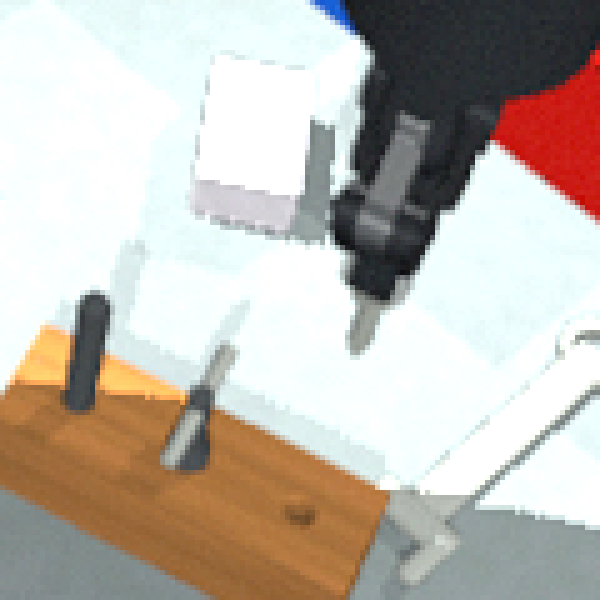

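Run:
```python
from h import *
for z in (.14,.145,.1504,.155,.16,.165): print(z,proj("side",[.5708,-.3356,z]).round(1), onz("side",401.4,310.4,z).round(4))
rows([.59,.05,.20],np.radians(78.5))
```

```text
0.14 [398.6 313.7] [ 0.5798 -0.3342  0.14  ]
0.145 [399.1 312.1] [ 0.5765 -0.3358  0.145 ]
0.1504 [399.7 310.3] [ 0.573  -0.3375  0.1504]
0.155 [400.2 308.8] [ 0.57  -0.339  0.155]
0.16 [400.7 307.2] [ 0.5667 -0.3406  0.16  ]
0.165 [401.3 305.5] [ 0.5634 -0.3422  0.165 ]
[-0.04, 0.88, 0.39, -0.064, 0.0, 0.0]
[-0.04, 0.84, 0.48, -0.064, 0.0, 0.0]
[-0.04, 0.79, 0.56, -0.064, 0.0, 0.0]
[-0.04, 0.73, 0.64, -0.064, 0.0, 0.0]
[-0.04, 0.66, 0.71, -0.064, 0.0, 0.0]
[-0.04, 0.58, 0.77, -0.064, 0.0, 0.0]
[-0.04, 0.51, 0.82, -0.064, 0.0, 0.0]
[-0.04, 0.42, 0.87, -0.064, 0.0, 0.0]
[-0.04, 0.33, 0.91, -0.064, 0.0, 0.0]
[-0.04, 0.24, 0.93, -0.064, 0.0, 0.0]
```

Emit:
carry_out:
  deltas: [-0.04,0.88,0.39,-0.064,0,0,-0.04,0.84,0.48,-0.064,0,0,-0.04,0.79,0.56,-0.064,0,0,-0.04,0.73,0.64,-0.064,0,0,-0.04,0.66,0.71,-0.064,0,0,-0.04,0.58,0.77,-0.064,0,0,-0.04,0.51,0.82,-0.064,0,0,-0.04,0.42,0.87,-0.064,0,0,-0.04,0.33,0.91,-0.064,0,0,-0.04,0.24,0.93,-0.064,0,0]

```text
time_s: 11.85
ee_pos: [0.5803, 0.0606, 0.1933]
eef_rot: [1.732, 1.563, 3.135]
ft_force: [0.8, -0.2, -1.6]
opening: 0.157
```

Run:
```python
from h import *
plan([.608,.0915,.14],np.radians(78.5))
```

```text
t 11.85 p [0.5803 0.0606 0.1933] phi 80.36 xtilt [-8.2e-03  1.0e-04 -1.0e+00] q6 -1.3511563627033294 F [ 0.76 -0.15 -1.57] M [-0.029  0.021  0.004] op 0.15701732854125833
total units shift [ 1.328 -0.563  0.879] turn [ 0.0207 -0.0009 -0.0052]
```

Emit:
carry_out:
  deltas: [0.1,-0.2,0.3,0.01,-0.0009,-0.0052,0.2,-0.2,0.3,0.01,0,0,0.3,-0.16,0.28,0,0,0,0.3,0,0,0,0,0,0.3,0,0,0,0,0,0.1,0,0,0,0,0,0,0,0,0,0,0,0,0,0,0,0,0,0,0,0,0,0,0,0,0,0,0,0,0]

```text
time_s: 13.1
ee_pos: [0.6092, 0.0914, 0.1358]
eef_rot: [2.008, 1.568, -2.908]
ft_force: [-0.5, -0.0, -0.5]
opening: 0.156
```

Run:
```python
from h import *
a=optics.capture("side");cv2.imwrite("pics/s10raw.png",a)
plan([.608,.0915,.12],np.radians(78.5))
c=a[170:250,210:310]; c=np.clip(c.astype(float)*1.5,0,255).astype(np.uint8)
cv2.imwrite("pics/s10.png",cv2.resize(c,None,fx=7,fy=7,interpolation=2))
```

```text
t 13.15 p [0.6092 0.0914 0.1358] phi 78.35 xtilt [-3.e-03 -7.e-04 -1.e+00] q6 -1.2671270372879986 F [-0.68 -1.08 -0.88] M [ 0.004 -0.017  0.011] op 0.15568090280135954
total units shift [ 0.395  0.028 -0.004] turn [-0.0016 -0.0008 -0.0018]
```

View pics/s10.png

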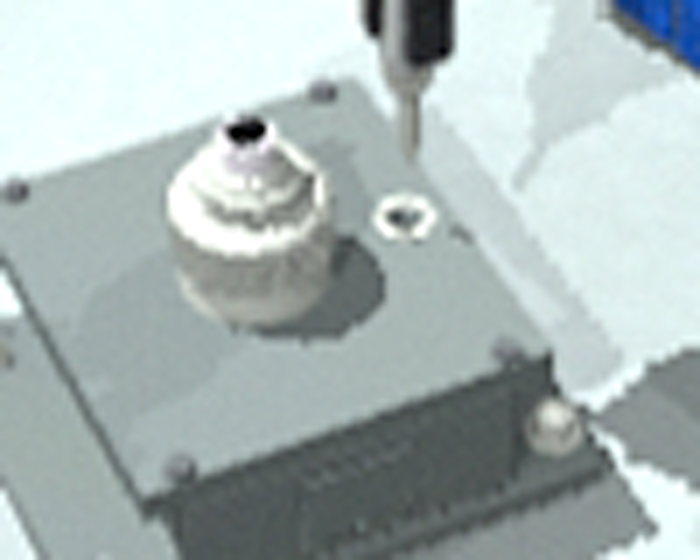

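Run:
```python
from h import *
f=lambda x,y:((x+.5)/7-.5+210,(y+.5)/7-.5+170)
for z in (.098,.1006,.103):
  p=onz("side",*f(413,160),z); b=onz("side",*f(404,217),.076); print(z,p.round(4),b.round(4),(b-p).round(4))
_,p0,R=st(); 
for z in(.098,.1006): print(proj("side",[*p0[:2],z]))
```

```text
0.098 [0.614  0.0929 0.098 ] [0.6085 0.0913 0.076 ] [-0.0056 -0.0016 -0.022 ]
0.1006 [0.6123 0.0906 0.1006] [0.6085 0.0913 0.076 ] [-0.0038  0.0007 -0.0246]
0.103 [0.6107 0.0884 0.103 ] [0.6085 0.0913 0.076 ] [-0.0022  0.0029 -0.027 ]
[267.3130192  193.60619439]
[267.29254578 192.78790873]
```

Emit:
carry_out:
  deltas: [0,0.035,0,-0.0016,-0.0008,-0.0018,0.1,0.035,0,0,0,0,0.1,0,0,0,0,0,0.1,0,0,0,0,0,0.1,0,0,0,0,0,0.03,0,0,0,0,0,0,0,0,0,0,0,0,0,0,0,0,0,0,0,0,0,0,0,0,0,0,0,0,0]

```text
time_s: 14.4
ee_pos: [0.6063, 0.0921, 0.1174]
eef_rot: [-1.303, 1.57, 0.067]
ft_force: [-0.2, -0.3, -0.3]
opening: 0.158
```

Run:
```python
from h import *
a=optics.capture("side");cv2.imwrite("pics/s11raw.png",a)
plan([.6065,.092,.12],np.radians(78.5))
c=a[175:225,240:300]; c=np.clip(c.astype(float)*1.4,0,255).astype(np.uint8)
cv2.imwrite("pics/s11.png",cv2.resize(c,None,fx=12,fy=12,interpolation=2))
```

```text
t 14.45 p [0.6063 0.0922 0.1175] phi 78.52 xtilt [ 5.e-04  0.e+00 -1.e+00] q6 -1.2688907652570134 F [-0.22 -0.2  -0.49] M [ 0.049 -0.017 -0.028] op 0.15775940967797278
total units shift [-0.063 -0.005 -0.003] turn [0.0002 0.0001 0.0003]
```

View pics/s11.png

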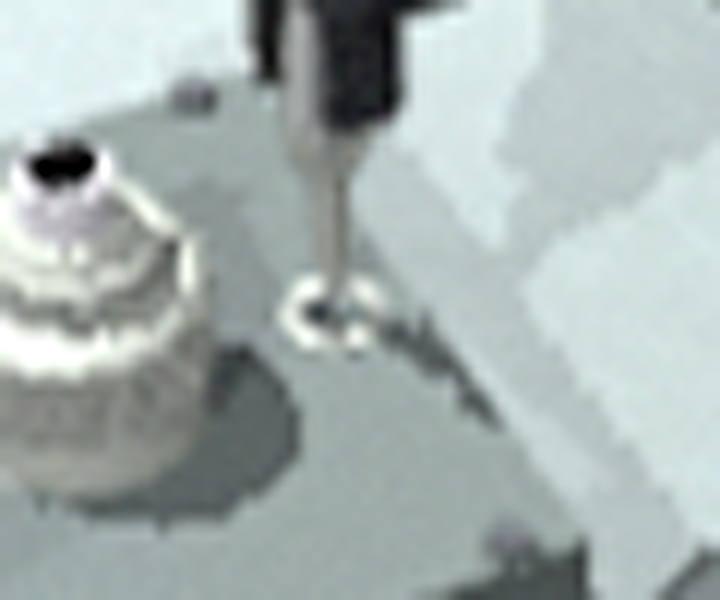

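Emit:
carry_out:
  deltas: [0.05,0.01,0,0,0,0,0.05,0,0,0,0,0,0.05,0,0,0,0,0,0.05,0,0,0,0,0,0.05,0,0,0,0,0,0.05,0,0,0,0,0,0.05,0,0,0,0,0,0.05,0,0,0,0,0,0,0,0,0,0,0,0,0,0,0,0,0]

```text
time_s: 15.7
ee_pos: [0.6059, 0.0922, 0.1002]
eef_rot: [-1.417, 1.57, -0.046]
ft_force: [-0.4, -0.2, -0.5]
opening: 0.16
```

Run:
```python
from h import *
a=optics.capture("side")
plan([.6065,.092,.0775],np.radians(78.5))
c=a[175:225,240:300]; c=np.clip(c.astype(float)*1.4,0,255).astype(np.uint8)
cv2.imwrite("pics/s12.png",cv2.resize(c,None,fx=12,fy=12,interpolation=2))
```

```text
t 15.75 p [0.6059 0.0923 0.1002] phi 78.52 xtilt [ 4.e-04  0.e+00 -1.e+00] q6 -1.268792809070238 F [-0.65  0.27 -1.27] M [-0.072 -0.005  0.004] op 0.1557157292830394
total units shift [ 0.567 -0.016 -0.003] turn [0.0003 0.0001 0.0002]
```

View pics/s12.png

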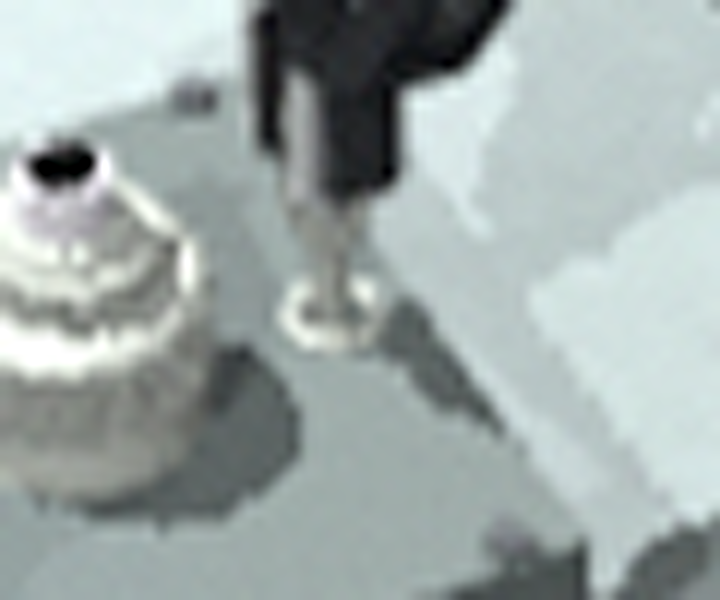

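Emit:
carry_out:
  deltas: [0.05,0,0,0,0,0,0.05,0,0,0,0,0,0.05,0,0,0,0,0,0.05,0,0,0,0,0,0.05,0,0,0,0,0,0.05,0,0,0,0,0,0.05,0,0,0,0,0,0.05,0,0,0,0,0,0,0,0,0,0,0,0,0,0,0,0,0]

```text
time_s: 17.0
ee_pos: [0.606, 0.0922, 0.083]
eef_rot: [-1.467, 1.57, -0.097]
ft_force: [0.3, 0.3, -0.9]
opening: 0.159
```

Run:
```python
from h import *
plan([.6065,.092,.0772],np.radians(78.5))
```

```text
t 17.0 p [0.606  0.0922 0.083 ] phi 78.51 xtilt [ 5.e-04 -0.e+00 -1.e+00] q6 -1.2686829213349011 F [ 0.31  0.31 -0.92] M [-0.123 -0.071  0.009] op 0.15884975223551867
total units shift [ 0.146 -0.014 -0.001] turn [0.0002 0.     0.0003]
```

Free so far. Last ~6 mm slowly.

Emit:
carry_out:
  deltas: [0.03,0,0,0,0,0,0.03,0,0,0,0,0,0.03,0,0,0,0,0,0.03,0,0,0,0,0,0.03,0,0,0,0,0,0.03,0,0,0,0,0,0.03,0,0,0,0,0,0.02,0,0,0,0,0,0.02,0,0,0,0,0,0,0,0,0,0,0]

```text
time_s: 18.25
ee_pos: [0.6066, 0.0921, 0.077]
eef_rot: [-1.366, 1.568, 0.004]
ft_force: [-3.0, 0.1, 3.2]
opening: 0.157
```

Run:
```python
from h import *
plan([.6065,.092,.0772],np.radians(78.5))
a=optics.capture("side")
c=a[175:225,240:300]; c=np.clip(c.astype(float)*1.4,0,255).astype(np.uint8)
cv2.imwrite("pics/s13.png",cv2.resize(c,None,fx=12,fy=12,interpolation=2))
```

```text
t 18.25 p [0.6066 0.0921 0.077 ] phi 78.52 xtilt [ 0.0031  0.     -1.    ] q6 -1.2687524848102347 F [-2.98  0.09  3.17] M [-0.009  0.514 -0.014] op 0.1566064968857393
total units shift [-0.005  0.002 -0.002] turn [0.0002 0.0004 0.0019]
```

View pics/s13.png

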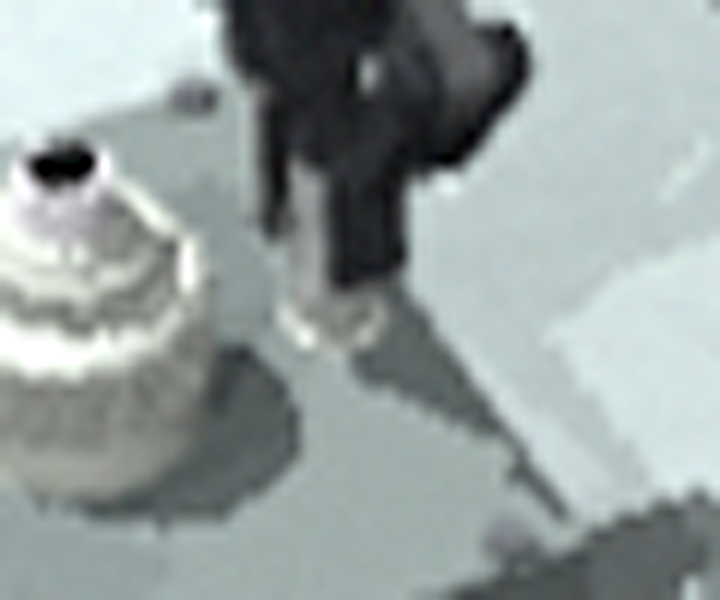

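Emit:
carry_out:
  deltas: [0,0,0,0,0,0,0,0,0,0,0,0,0,0,0,0,0,0,0,0,0,0,0,0,-0.2,0,0,0,0,0,-0.4,0,0,0,0,0,-0.6,0,0,0,0,0,-0.6,0,0,0,0,0,-0.5,0,0,0,0,0,0,0,0,0,0,0]
  fingers: 0.4

```text
time_s: 19.55
ee_pos: [0.6073, 0.0922, 0.1767]
eef_rot: [-1.306, 1.564, 0.064]
ft_force: [0.4, -0.4, -0.5]
opening: 0.406
```

Run:
```python
from h import *
a=optics.capture("side");cv2.imwrite("pics/s14raw.png",a)
c=a[160:240,210:310]; c=np.clip(c.astype(float)*1.4,0,255).astype(np.uint8)
cv2.imwrite("pics/s14.png",cv2.resize(c,None,fx=7,fy=7,interpolation=2))
plan([.5515,.1035,.175],np.radians(128.5))
rows([.5515,.1035,.175],np.radians(128.5))
print(proj("side",[.606,.0922,.108]),proj("side",[.606,.0922,.076]))
```

```text
t 19.6 p [0.6067 0.0922 0.1758] phi 78.52 xtilt [ 5.1e-03  3.0e-04 -1.0e+00] q6 -1.2688082186778513 F [ 0.11 -0.03 -1.59] M [ 0.019  0.014 -0.014] op 0.39966712020146095
total units shift [0.012 1.41  0.003] turn [-0.5553 -0.0006  0.0033]
[0.0, 0.14, 0.0, -0.056, -0.0, 0.0]
[0.0, 0.14, 0.01, -0.056, -0.0, 0.0]
[0.0, 0.14, 0.02, -0.056, -0.0, 0.0]
[0.0, 0.14, 0.04, -0.056, -0.0, 0.0]
[0.0, 0.13, 0.05, -0.056, -0.0, 0.0]
[0.0, 0.13, 0.06, -0.056, -0.0, 0.0]
[0.0, 0.12, 0.07, -0.056, -0.0, 0.0]
[0.0, 0.12, 0.08, -0.056, -0.0, 0.0]
[0.0, 0.11, 0.09, -0.056, -0.0, 0.0]
[0.0, 0.1, 0.1, -0.056, -0.0, 0.0]
[265.96819136 190.83453389] [266.2439641  200.81320394]
```

View pics/s14.png

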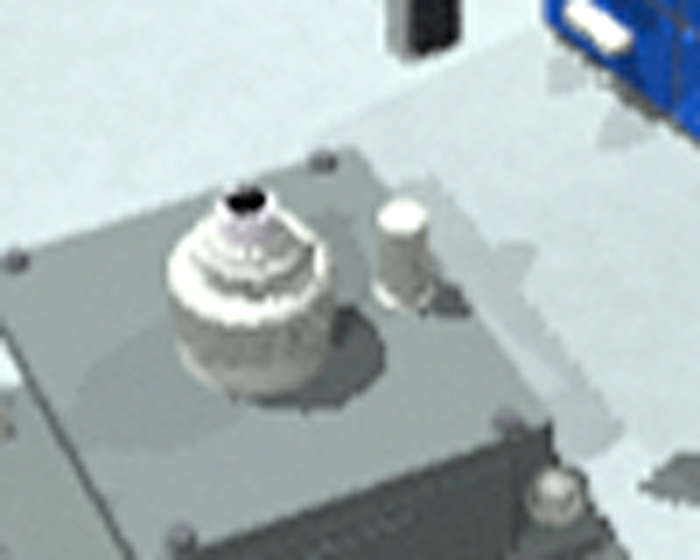

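Emit:
carry_out:
  deltas: [0,0.14,0,-0.058,0,0.003,0,0.14,0.01,-0.058,0,0,0,0.14,0.02,-0.058,0,0,0,0.14,0.04,-0.058,0,0,0,0.13,0.05,-0.058,0,0,0,0.13,0.06,-0.058,0,0,0,0.12,0.07,-0.058,0,0,0,0.12,0.08,-0.058,0,0,0,0.11,0.09,-0.058,0,0,0,0.1,0.1,-0.056,0,0]
  fingers: 0.78

```text
time_s: 20.85
ee_pos: [0.5441, 0.101, 0.169]
eef_rot: [0.864, 1.56, -3.112]
ft_force: [-0.3, 0.3, -0.2]
opening: 0.777
```

Run:
```python
from h import *
plan([.5515,.1035,.11],np.radians(128.5))
```

```text
t 20.85 p [0.5441 0.101  0.169 ] phi 132.2 xtilt [-1.110e-02 -3.000e-04 -9.999e-01] q6 -2.1801673915936544 F [-0.32  0.27 -0.15] M [ 0.006  0.014 -0.051] op 0.776684073244576
total units shift [ 1.472 -0.19  -0.089] turn [ 0.0411  0.0044 -0.0055]
```

Emit:
carry_out:
  deltas: [0,-0.1,-0.05,0.02,0.0044,-0.0055,0,-0.09,-0.04,0.02,0,0,0,0,0,0,0,0,0.2,0,0,0,0,0,0.3,0,0,0,0,0,0.3,0,0,0,0,0,0.3,0,0,0,0,0,0.1,0,0,0,0,0,0,0,0,0,0,0,0,0,0,0,0,0]

```text
time_s: 22.1
ee_pos: [0.5518, 0.1033, 0.1154]
eef_rot: [0.992, 1.568, -3.057]
ft_force: [-0.0, 0.0, -0.4]
opening: 0.778
```

Run:
```python
from h import *
a=optics.capture("side");cv2.imwrite("pics/s15raw.png",a)
c=a[140:240,200:310]; c=np.clip(c.astype(float)*1.4,0,255).astype(np.uint8)
cv2.imwrite("pics/s15.png",cv2.resize(c,None,fx=6,fy=6,interpolation=2))
plan([.5515,.1035,.082],np.radians(128.5))
```

```text
t 22.15 p [0.5519 0.1033 0.1155] phi 128.05 xtilt [-2.3e-03 -2.0e-04 -1.0e+00] q6 -2.1039839552668513 F [ 0.83 -0.03 -0.33] M [-0.013 -0.001  0.006] op 0.784087760151911
total units shift [0.838 0.002 0.008] turn [-0.005   0.0008 -0.0012]
```

View pics/s15.png

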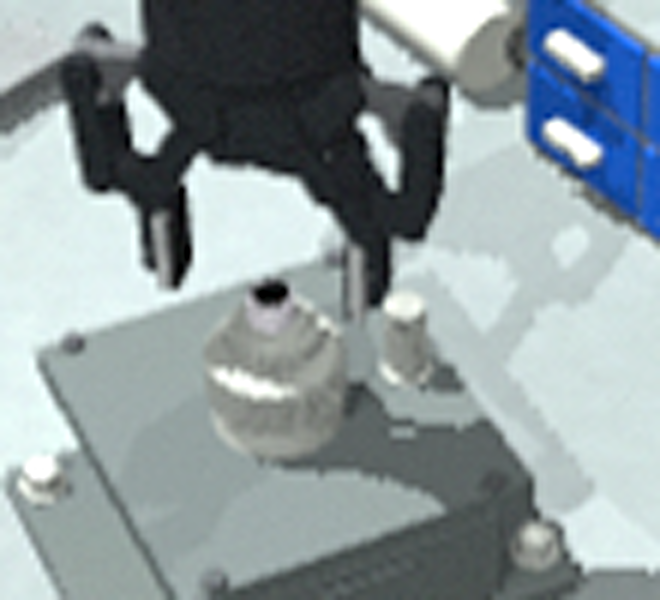

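Run:
```python
from h import *
f=np.radians(128.05); 
for o in (.033,-.033):
  for z in (.11,.12,.13,.14):
    q=proj("side",[.5519+o*np.cos(f),.1033+o*np.sin(f),z]); print(o,z,((q-[200,140]+.5)*6-.5).round(0))
```

```text
0.033 0.11 [187. 333.]
0.033 0.12 [185. 314.]
0.033 0.13 [183. 295.]
0.033 0.14 [181. 275.]
-0.033 0.11 [352. 361.]
-0.033 0.12 [351. 341.]
-0.033 0.13 [350. 322.]
-0.033 0.14 [349. 302.]
```

Emit:
carry_out:
  deltas: [0.1,0,0,-0.005,0,0,0.2,0,0,0,0,0,0.2,0,0,0,0,0,0.15,0,0,0,0,0,0.15,0,0,0,0,0,0.1,0,0,0,0,0,0.05,0,0,0,0,0,0,0,0,0,0,0,0,0,0,0,0,0,0,0,0,0,0,0]

```text
time_s: 23.4
ee_pos: [0.5522, 0.1033, 0.0754]
eef_rot: [0.953, 1.569, -3.087]
ft_force: [0.7, 0.6, 0.8]
opening: 0.779
```

Run:
```python
from h import *
a=optics.capture("side");cv2.imwrite("pics/s16raw.png",a)
c=a[140:240,200:310]; c=np.clip(c.astype(float)*1.4,0,255).astype(np.uint8)
cv2.imwrite("pics/s16.png",cv2.resize(c,None,fx=6,fy=6,interpolation=2))
plan([.5515,.1035,.075],np.radians(128.5))
```

```text
t 23.45 p [0.5522 0.1033 0.0754] phi 128.53 xtilt [-1.2e-03 -1.0e-04 -1.0e+00] q6 -2.11241810258209 F [-0.3  -0.23 -0.07] M [-0.031  0.007 -0.004] op 0.777712527414495
total units shift [0.009 0.012 0.014] turn [ 0.0003  0.0005 -0.0006]
```

View pics/s16.png

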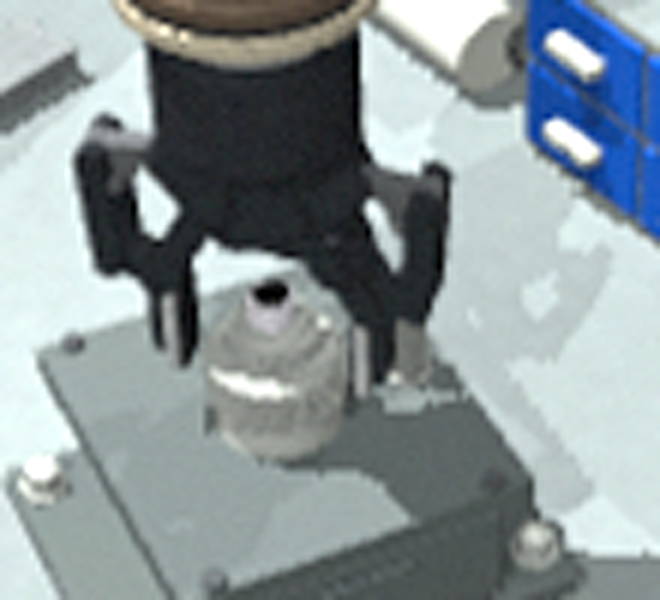

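Emit:
carry_out:
  deltas: [0,0,0,0,0,0,0,0,0,0,0,0,0,0,0,0,0,0,0,0,0,0,0,0,0,0,0,0,0,0,0,0,0,0,0,0,0,0,0,0,0,0,0,0,0,0,0,0,0,0,0,0,0,0,0,0,0,0,0,0]
  fingers: 0

```text
time_s: 24.7
ee_pos: [0.5525, 0.1031, 0.076]
eef_rot: [1.481, 1.57, -2.559]
ft_force: [-0.7, -0.3, 1.3]
opening: 0.606
```

Run:
```python
from h import *
a=optics.capture("side");cv2.imwrite("pics/s17raw.png",a)
c=a[140:240,200:310]; c=np.clip(c.astype(float)*1.4,0,255).astype(np.uint8)
cv2.imwrite("pics/s17.png",cv2.resize(c,None,fx=6,fy=6,interpolation=2))
plan([.5515,.1035,.075],np.radians(128.5))
```

```text
t 24.75 p [0.5525 0.1031 0.0761] phi 128.54 xtilt [-4.e-04 -3.e-04 -1.e+00] q6 -2.112358341492086 F [-0.62 -0.56  1.65] M [-0.096  0.115 -0.076] op 0.6069460878123824
total units shift [0.026 0.013 0.024] turn [ 0.0004  0.     -0.0003]
```

View pics/s17.png

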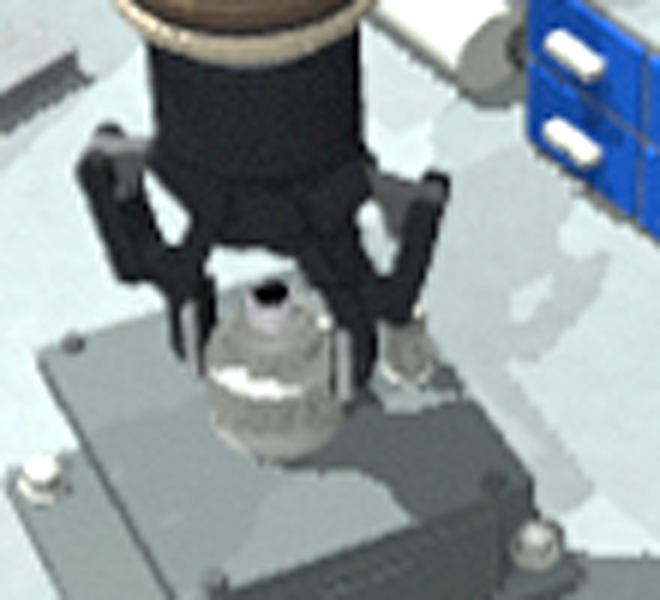

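Emit:
carry_out:
  deltas: [0,0,0,0.02,0,0,0,0,0,0.04,0,0,0,0,0,0.04,0,0,0,0,0,0.04,0,0,0,0,0,0.04,0,0,0,0,0,0.04,0,0,0,0,0,0.04,0,0,0,0,0,0.04,0,0,0,0,0,0.04,0,0,0,0,0,0,0,0]

```text
time_s: 26.0
ee_pos: [0.5527, 0.1026, 0.0761]
eef_rot: [2.919, 1.57, -1.684]
ft_force: [0.3, -0.7, 0.9]
opening: 0.608
```

Run:
```python
from h import *
plan([.5525,.1031,.076],np.radians(60))
```

```text
t 26.0 p [0.5527 0.1026 0.0761] phi 96.29 xtilt [-1.e-04 -1.e-03 -1.e+00] q6 -1.548897802155441 F [ 0.3  -0.65  0.89] M [0.082 0.171 0.012] op 0.6076215694685195
total units shift [0.002 0.005 0.013] turn [ 4.032e-01 -7.000e-04  1.000e-04]
```

Emit:
carry_out:
  deltas: [0,0,0,0.007,0,0,0,0,0,0.007,0,0,0,0,0,0.007,0,0,0,0,0,0.007,0,0,0,0,0,0.007,0,0,0,0,0,0.007,0,0,0,0,0,0.007,0,0,0,0,0,0.007,0,0,0,0,0,0.007,0,0,0,0,0,0.007,0,0]

```text
time_s: 27.25
ee_pos: [0.5527, 0.1025, 0.0761]
eef_rot: [3.045, 1.57, -1.674]
ft_force: [-0.4, -1.8, 1.5]
opening: 0.608
```

Run:
```python
from h import *
plan([.5525,.1031,.076],np.radians(60))
a=optics.capture("side");cv2.imwrite("pics/s18raw.png",a)
c=a[140:240,200:310]; c=np.clip(c.astype(float)*1.4,0,255).astype(np.uint8)
cv2.imwrite("pics/s18.png",cv2.resize(c,None,fx=6,fy=6,interpolation=2))
```

```text
t 27.25 p [0.5527 0.1025 0.0761] phi 89.68 xtilt [-1.0e-04 -1.2e-03 -1.0e+00] q6 -1.433476979233657 F [-0.39 -1.8   1.51] M [-0.036  0.018  0.184] op 0.607929065735382
total units shift [0.001 0.006 0.014] turn [ 3.297e-01 -7.000e-04  1.000e-04]
```

View pics/s18.png

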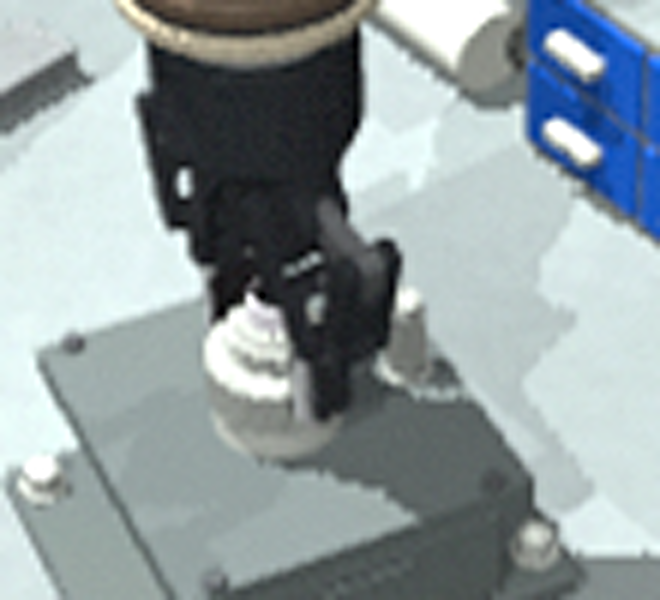

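Emit:
carry_out:
  deltas: [0,0,0,0.008,0,0,0,0,0,0.008,0,0,0,0,0,0.008,0,0,0,0,0,0.008,0,0,0,0,0,0.008,0,0,0,0,0,0.008,0,0,0,0,0,0.008,0,0,0,0,0,0.008,0,0,0,0,0,0.008,0,0,0,0,0,0.008,0,0]

```text
time_s: 28.55
ee_pos: [0.5527, 0.1024, 0.076]
eef_rot: [-3.092, 1.569, -1.66]
ft_force: [-0.7, -1.5, 2.0]
opening: 0.608
```

Run:
```python
from h import *
plan([.5525,.1031,.076],np.radians(60))
```

```text
t 28.55 p [0.5527 0.1024 0.076 ] phi 82.0 xtilt [-1.0e-04 -1.5e-03 -1.0e+00] q6 -1.2990755026513379 F [-0.71 -1.45  2.04] M [-0.086  0.035  1.068] op 0.6082507690886099
total units shift [0.001 0.008 0.016] turn [ 2.445e-01 -9.000e-04  2.000e-04]
```

Emit:
carry_out:
  deltas: [0,0,0,0,0,0,0,0,0,0,0,0,0,0,0,0,0,0,0,0,0,0,0,0,0,0,0,0,0,0,0,0,0,0,0,0,0,0,0,0,0,0,0,0,0,0,0,0,0,0,0,0,0,0,0,0,0,0,0,0]

```text
time_s: 29.8
ee_pos: [0.5527, 0.1024, 0.076]
eef_rot: [-3.048, 1.569, -1.617]
ft_force: [-1.0, -1.8, 1.1]
opening: 0.609
```

Run:
```python
from h import *
plan([.5525,.1031,.076],np.radians(60))
```

```text
t 29.8 p [0.5527 0.1024 0.076 ] phi 82.04 xtilt [-1.0e-04 -1.7e-03 -1.0e+00] q6 -1.299402956252394 F [-1.   -1.84  1.06] M [0.005 0.026 0.878] op 0.6088360685509133
total units shift [0.001 0.008 0.016] turn [ 0.2449 -0.001   0.0003]
```

Emit:
carry_out:
  deltas: [0,0,0,0,0,0,0,0,0,0,0,0,0,0,0,0,0,0,0,0,0,0,0,0,0,0,0,0,0,0,-0.2,0,0,0,0,0,-0.5,0,0,0,0,0,-0.7,0,0,0,0,0,-0.7,0,0,0,0,0,-0.7,0,0,0,0,0]
  fingers: 0.78

```text
time_s: 31.05
ee_pos: [0.5516, 0.1027, 0.1914]
eef_rot: [2.103, 1.567, -2.75]
ft_force: [-0.0, 0.6, 0.5]
opening: 0.782
```

Run:
```python
from h import *
plan([.5525,.1031,.25],np.radians(82))
a=optics.capture("side");cv2.imwrite("pics/s19raw.png",a)
c=a[150:240,200:310]; c=np.clip(c.astype(float)*1.4,0,255).astype(np.uint8)
cv2.imwrite("pics/s19.png",cv2.resize(c,None,fx=6,fy=6,interpolation=2))
```

```text
t 31.05 p [0.5516 0.1027 0.1914] phi 81.92 xtilt [-0.0031 -0.0013 -1.    ] q6 -1.2984975748563483 F [-0.02  0.58  0.52] M [-0.02  -0.033 -0.003] op 0.7821749782155867
total units shift [-1.465 -0.016  0.01 ] turn [-0.0009 -0.0011 -0.0018]
```

View pics/s19.png

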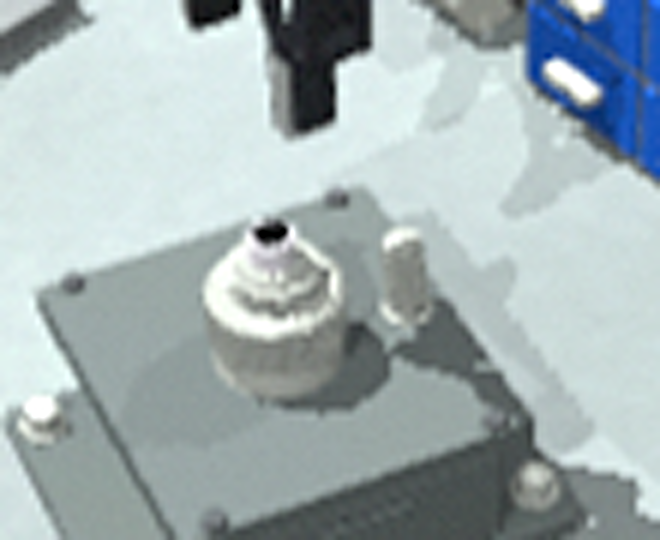

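Emit:
carry_out:
  deltas: [-0.5,0.3,0.5,0,0,0,-0.5,0.5,0.9,0,0,0,0,0.6,1,0,0,0,0,0.6,1,0,0,0,0,0.6,1,0,0,0,0,0.6,1,0,0,0,0,0.5,1,0,0,0,0,0.4,0.6,0,0,0,0,0,0,0,0,0,0,0,0,0,0,0]

```text
time_s: 32.35
ee_pos: [0.4279, 0.4125, 0.2422]
eef_rot: [-1.131, 1.561, 0.297]
ft_force: [-0.8, -0.5, 0.0]
opening: 0.783
```

Run:
```python
from h import *
a=optics.capture("side");b=optics.capture("top");cv2.imwrite("pics/s20raw.png",a);cv2.imwrite("pics/t20raw.png",b)
s=sense(); print(s["time_s"],np.round(s["ee_pos"],3))
p=cv2.imread("pics/s14raw.png")
k=lambda im,x,y,w,h,f:cv2.resize(im[y:y+h,x:x+w],None,fx=f,fy=f,interpolation=2)
cv2.imwrite("pics/c20.png",np.hstack([k(p,250,180,35,35,11),k(a,250,180,35,35,11)]))
cv2.imwrite("pics/ct20.png",np.hstack([k(b,205,180,85,90,5),cv2.resize(a,(560,420))[:,:360] if 0 else k(b,350,195,70,90,5)]))
```

```text
32.45 [0.428 0.412 0.242]
```

View pics/c20.png

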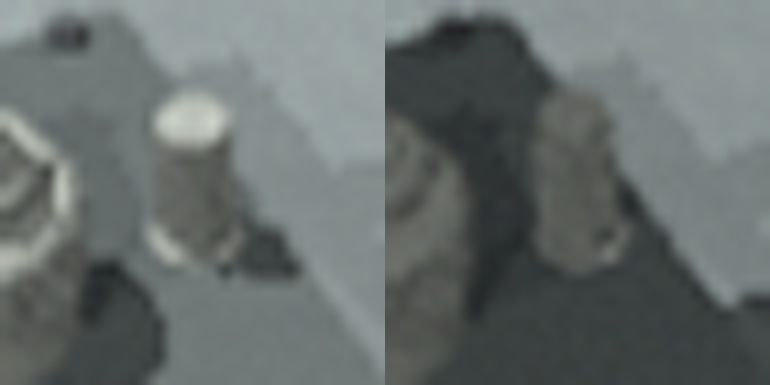

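View pics/ct20.png

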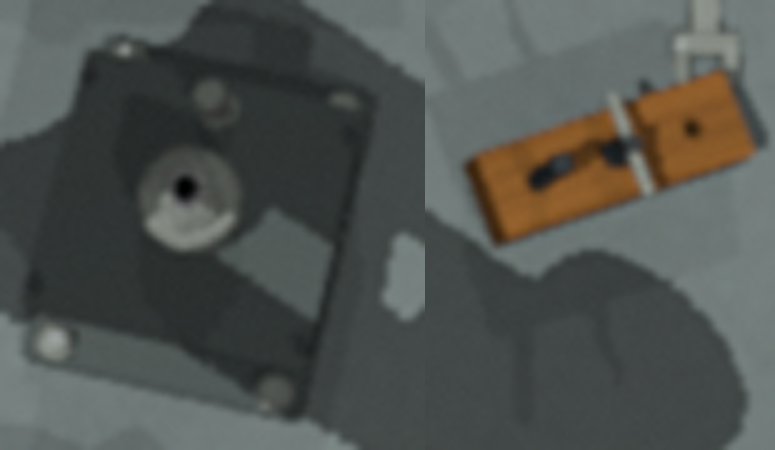

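View pics/s20raw.png

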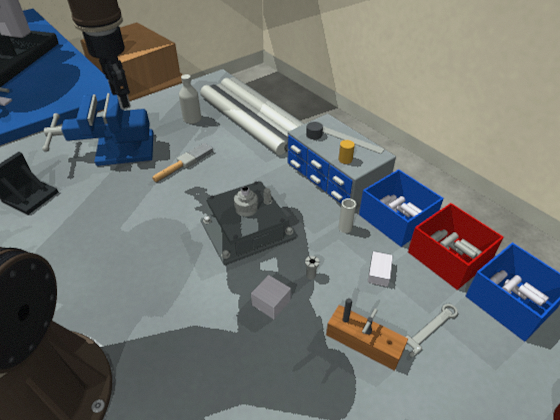

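Run:
```python
from h import *
a=cv2.imread("pics/s20raw.png");p=cv2.imread("pics/s14raw.png");q=cv2.imread("pics/s19raw.png");b=cv2.imread("pics/t20raw.png")
g=lambda im,x,y,w,h,k,al:cv2.resize(np.clip(im[y:y+h,x:x+w].astype(float)*al,0,255).astype(np.uint8),None,fx=k,fy=k,interpolation=2)
cv2.imwrite("pics/z.png",np.vstack([np.hstack([g(p,255,182,24,24,12,1.2),g(q,255,182,24,24,12,1.2)]),np.hstack([g(a,255,182,24,24,12,2),g(b,235,188,24,24,12,2)])]))
print(proj("side",[.6068,.0918,.108]),proj("top",[.6068,.0918,.108]),proj("top",[.6068,.0918,.076]))
```

```text
[266.34261422 190.78209717] [247.57693651 198.69145123] [248.25858773 201.1269284 ]
```

View pics/z.png

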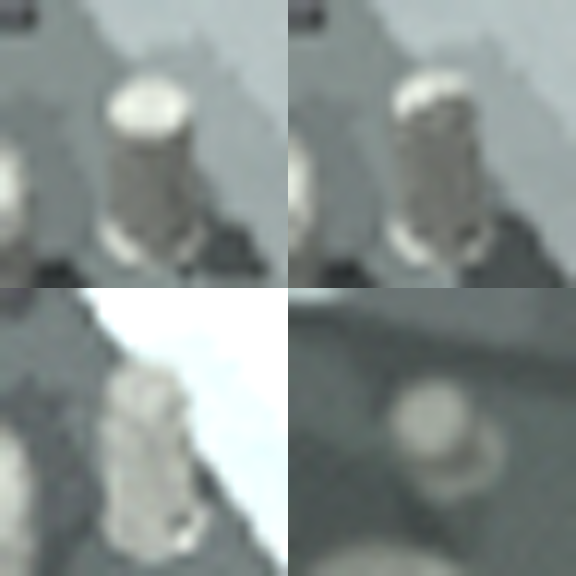

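Run:
```python
from station import job
print(job.sign_off())
```

```text
the job is handed in; nothing more can be done
None
```

The index pin is in the bush with its head down on the rim, and the lock ring is nipped up at about 0.9 N m. I handed the job in at about 32.5 s, with the gripper clear of everything.

**Pin:** It went down with no measurable resistance and stopped at the expected height (TCP 0.077 m, predicted 0.0772) with about 3 N on it. A picture taken after I let go showed the head on the rim.

**Ring:** It turned about 0.81 rad clockwise, dragging at about 0.18 N m, and then met the stop. The highest reading was 1.07 N m, and it held at 0.88 N m before release. That is inside the 0.4 to 1.4 band, though readings were only taken between moves, so a brief higher peak could have gone unseen.

**Last pictures:** The pin is still in and the gripper is clear. The punch, chuck key, offcuts, collet, tube, spanner and brush all look to be where they were.

Checks that failed or disagreed:
- **First grasp missed:** The fingertips stood roughly 20 mm farther back than the stated tool geometry, so the jaws closed on nothing above the pin head. I corrected this from the pictures, and nothing was moved.
- **Pin leans slightly:** After tightening, the head leans about 1 to 2.5 mm towards +y. I read this as the pin, bush and notch play being taken up. One side of the head may stand a fraction of a millimetre off the rim. I did not press it again, since the ring torque is now holding it.
- **Bush position:** The two cameras differed by about 2 mm, and I settled it by comparing the pin tip with the rim in one view.

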